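# Latch the keeper bar over the cavity insert and lock the cam

### The arm

A 6-joint arm with a two-finger parallel gripper is mounted at the origin on the work surface. World frame = base frame: x ahead of the robot, y to its left, z up, the work surface at z = 0. Lengths are in mm, angles in rad, forces in N, time in s.
With the tool pointing down it reaches from about 400 to 925 mm from the base axis. Payload 12.5 kg.
Tool frame: the origin (TCP) lies on the centre line of the jaws, within the pads' length; the fingertips stand 14 mm ahead of it and the grasp point (between the pads) lies 5 mm behind it; z points along the fingers, x is the direction in which the jaws open and shut, and the axes are right-handed (so a half turn about z gives the same grasp; the last joint's range is limited). The gripper opens to 95 mm and grips with 3 to 60 N. Pads are 20 mm wide; open, the fingers measure 119 mm over their backs; the gripper's body (75 mm by 180 mm) begins 59 mm behind the grasp point.
Start: joints at [1.067, 0.491, 1.559, -0, 1.092, -0.106], TCP at [242.104, 576.221, 228.661] pointing down, gripper open.
Joint ranges: [-3.1, 3.1], [-0.84, 2.19], [0.05, 2.79], [-1.13, 4.28], [0.06, 2.93], [-2.69, 2.69]. Speed limits (rad/s): [2.22, 2.22, 2.79, 3.14, 3.14, 3.14].

### API

Orientations are given as [roll, pitch, yaw] about the fixed x, y, z axes, in that order (R = Rz(yaw) Ry(pitch) Rx(roll)).
In Python, from cell import state, read_camera, job_done gives the robot as it stands.
- The arm moves only by the shell command python3 -m handwheel 'ROWS'. ROWS is JSON, a list of rows, each an object of numbers: "hand": the finger opening in m, from 0 to 0.0951; "x", "y", "z": the shift along the world's x, y, z in m; "spin": the turn about the world's z in units of 5 degrees (1.0 is 5 degrees). In form: [{"hand": .., "x": .., "y": .., "z": .., "spin": ..}, ...]. A call has 1 to 20 rows; each row is the pose to reach, as a shift and turn from the pose commanded when the call began; what a row does not reach only later rows make up. A row lasts 1/12 s, in which the tool goes at most 41.7 mm and 7.16 degrees, less where a joint would pass 70% of its speed; a pose out of reach is approached as far as the arm can. A call with a gripper value outside its range is refused whole. The fingers move at their own pace and stop on an object; the grip force is fixed at half the most. Time passes only in rows, so rows that repeat a pose let the fingers close. It gives the time, the measured TCP pose, the force and the opening at its end, in the units of the state.
- state(): the state, without advancing time (a new reading comes with each control period).
- read_camera(name): name is "side" or "top" or "wrist"; returns a dict with "img" (400x640x3 uint8, red, green, blue), "fx", "fy", "cx", "cy" (pixels), "D" ([k1, k2, p1, p2, k3] as OpenCV has them; the pictures are not rectified), "T" (4x4, takes a point from camera to world coordinates). Camera axes: x right, y down, z forward; pixel columns grow to the right and rows downward; lengths in mm; the calibration is good to about 2 mm. A picture is of the moment at which its call begins. There is no depth.
- job_done(): hands the job in, once; it reports no verdict.
The state is a dict: "t": time; "joints": joint angles; "qvel": joint speeds; "tau": joint torques, N m; "eef_pos": TCP position; "tcp_rot": TCP orientation; "ft_force": force on the tool from outside, world axes, zero at the start; "moment": the same for the moment, N m; "opening": opening from 0.0 (shut) to 1.0 (fully open).
Only numpy, scipy, OpenCV 4.12 (cv2) and the standard library are available. Lean on these libraries where they do the work, as an engineer would, in place of code of your own. Each camera call takes 0.05 s, during which the arm holds its last target. There are 200 camera calls.

### The job

Swing the keeper bar of the green fixture shut over the insert until its tip snaps past the spring plunger and stays fully home, then swing the cam lever round as far as it goes so that its lobe locks the bar. Keep the gripper off the polished insert, leave the stone box and the two boxwood laps where they lie, and let go of everything at the end.

Things in the scene. Friction and masses are not known exactly. Their poses are not given: they have to be found in the camera images.
- fixture: Green painted steel fixture fixed on the bench: a plate 120 (x) x 250 (y) x 16 mm. Origin: centre of its underside; z up. At its -y end stands the keeper bar's pivot post, at its +y end a green block with the brass spring plunger, and beside that block, on the -x side, the cam lever's post. Seen in its middle: a round insert between four short pins.
- keeper_pivot (a point): Point on the keeper bar's vertical hinge axis, 53 mm above the bench, at (0, -100) mm in the fixture's x, y.
- keeper_knob (a point): Centre of the grip height of the bar's upright round steel knob, diameter 18 mm, which stands on the bar from 58 to 108 mm above the bench; this point is 88 mm above the bench and 155 mm from the hinge axis. The bar is flat steel 10 mm thick (48 to 58 mm above the bench), 20 mm wide, 34 mm at its forked tip, which ends 180 mm from the axis.
- keeper (a joint): Angle of the keeper bar, rad. 0 = shut on its stop: the bar points along the fixture's +y from the hinge. It grows to 1.6 as it opens, counter-clockwise seen from above, that is towards the fixture's -x side. Light friction holds it where it is left, except at the plunger: from about 0.11 down to 0.05 rad the plunger resists closing with up to about 7 N at the knob, below 0.05 rad it snaps the bar home to 0 and holds it.
- cam_pivot (a point): Point on the cam lever's vertical axis, 53 mm above the bench, at (-30, 93) mm in the fixture's x, y.
- lever_peg (a point): Centre of the grip height of the upright round black peg on the end of the cam lever, diameter 16 mm, from 64 to 108 mm above the bench; this point is 88 mm above the bench and 60 mm from the cam axis. The flat lever under it is 12 mm wide with its top 64 mm above the bench.
- cam_lever (a joint): Angle of the cam lever, rad. 0 = locked, on its stop: the lever points along the fixture's -x and the lobe lies beside the shut bar's tip, on the side to which the bar opens. It grows to 1.6 as it is unlocked, clockwise seen from above; at 1.57 the lever points along the fixture's +y. Friction, about 2 N at the peg, holds it where it is left. The lobe runs into a bar that stands slightly ajar.
- insert: Polished round cavity insert, loose between the four pins under the shut bar: diameter 60 mm, 30 mm high, its top 46 mm above the bench (2 mm under the bar). Origin: centre of its underside. Not to be touched by the gripper.
- stone_box: Yellow plastic box of polishing stones, 125 x 72 x 28 mm, loose on the bench. Origin: centre of its underside. A bystander.
- lap_a: Tan boxwood lap, a stick 132 mm long, 16 mm wide, 12 mm high, lying loose on the bench along its own x. Origin on its underside near its middle. A bystander.
- lap_b: Second boxwood lap, like the first. A bystander.

How it is judged (in metres and radians):
On the way, in this order (a step that is already met when the one before it is completed fails the run):
1. the keeper bar is home in its detent while the cam lever is still unlocked (value of joint keeper below 0.03 rad and value of joint cam_lever above 1 rad), for 0.2 s.
2. the cam lever is swung round to its locked stop with the bar still home (value of joint cam_lever below 0.17 rad and value of joint keeper below 0.03 rad), for 0.2 s.
At the end, for the whole second after the job is handed in: The keeper bar is shut in its detent (within 0.03 rad of its stop), the cam lever is locked (within 0.17 rad of its stop), the insert still lies at rest in its nest (not lifted more than 4 mm), and the stone box and both laps are within 30 mm of where they started (all of step 2 and z of insert in the frame of fixture below 0.02 m and linear speed of insert below 0.02 m/s and distance of each of stone_box, lap_a, lap_b from where it was at the start of the episode below 0.03 m); the robot touches nothing.
It fails at once if the robot presses on the polished insert (over 2 N) (contact force between any of the arm, the fingers and insert above 2 N).
It fails at once if the stone box or a lap is shoved more than 30 mm (distance of any of stone_box, lap_a, lap_b from where it was at the start of the episode above 0.03 m).
It also fails if it takes over 48 s, if anything falls off the work surface, if the arm or the gripper's body presses on something with over 40 N, if the wrist force passes 120 N, or if a joint passes its speed limit or range.

## Working session

There is one attempt and no reset: what is moved stays moved. The work goes in short steps, Python scripts to look and compute and a shell command to move; the robot and the scene stay as the last step left them, time stands still between calls to the robot, and variables do not carry over. Pictures are saved under pics/ and viewed, about 8 in all and at most 12, crops included, and the job is handed in when it is done.

```bash
ls; mkdir -p pics
python3 - <<'E'
from cell import state, read_camera
import cv2,numpy as np,pickle
s=state();print(s)
for n in("top","side"):
    c=read_camera(n);pickle.dump(c,open(f"pics/{n}0.pkl","wb"))
    cv2.imwrite(f"pics/{n}0.png",c["img"][:,:,::-1]);print(n,c["fx"],c["cx"],c["cy"],c["D"],np.round(c["T"],3).tolist())
E
```

```text
pics
{'t': 0.0, 'joints': array([ 1.06739778e+00,  4.91554876e-01,  1.55943942e+00,  5.31906681e-06,
        1.09170206e+00, -1.05545834e-01]), 'qvel': array([-0.00155833, -0.00104932, -0.00156871, -0.00148264, -0.0012999 ,
       -0.00039592]), 'tau': array([-1.97860652e-03, -6.12618971e+01, -2.58176547e+01,  6.93080225e-02,
        4.82662779e-02, -5.40854410e-05]), 'eef_pos': array([241.98774176, 576.00931655, 228.06810579]), 'tcp_rot': array([-3.14147169e+00,  1.09706472e-03,  1.17294122e+00]), 'ft_force': array([ 0.55557421,  0.47302221, -0.64311821]), 'moment': array([ 0.02126661, -0.03993305,  0.05905986]), 'opening': 0.9998396037986493}
top 416.9951535120758 321.31643726846215 207.30156758338487 [-0.0474832  0.         0.         0.         0.       ] [[-0.01, -0.984, 0.179, 363.469], [-1.0, 0.009, -0.01, -12.681], [0.008, -0.179, -0.984, 1143.446], [0.0, 0.0, 0.0, 1.0]]
side 367.1853669309723 324.6705559106694 203.83903754069442 [0.01140544 0.         0.         0.         0.        ] [[0.88, -0.285, 0.381, 145.209], [-0.475, -0.551, 0.686, -757.704], [0.014, -0.784, -0.62, 765.554], [0.0, 0.0, 0.0, 1.0]]
```

View pics/top0.png

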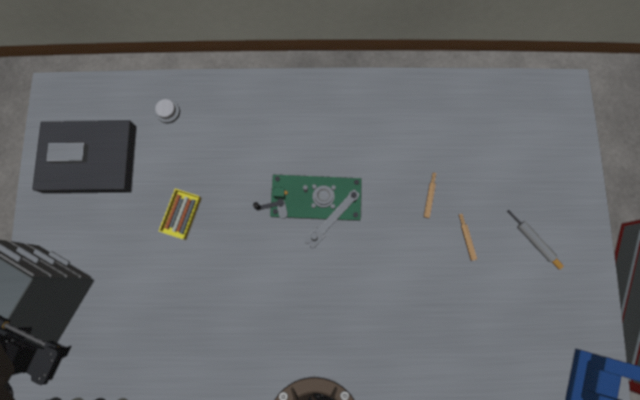

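View pics/side0.png

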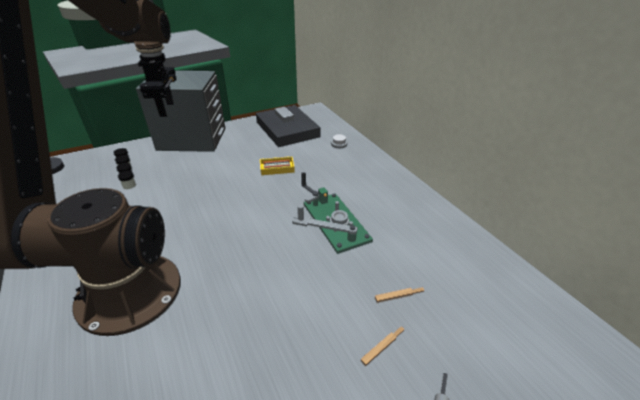

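Top view: the fixture is around (317,198), hinge (355,195), knob near (315,240), and peg near (257,206). The stone box is at (180,214) and the laps at (430,197) and (467,238). Side view: knob about (300,213), peg about (304,180). Next I'll get enlarged crops and a first measurement.

```bash
cat > h.py <<'E'
import numpy as np,cv2
def ray(c,uv):
    K=np.array([[c["fx"],0,c["cx"]],[0,c["fy"],c["cy"]],[0,0,1]]);T=np.array(c["T"])
    p=cv2.undistortPoints(np.array(uv,float).reshape(-1,1,2),K,np.array(c["D"],float)).reshape(-1,2)
    d=np.c_[p,np.ones(len(p))]@T[:3,:3].T
    return T[:3,3],d/np.linalg.norm(d,axis=1,keepdims=True)
def plane(c,uv,z):
    o,d=ray(c,uv);return o+d*((z-o[2])/d[:,2:])
def tri(c1,u1,c2,u2):
    o1,d1=ray(c1,u1);o2,d2=ray(c2,u2);d1=d1[0];d2=d2[0]
    s=np.linalg.lstsq(np.c_[d1,-d2],o2-o1,rcond=None)[0]
    a=o1+s[0]*d1;b=o2+s[1]*d2;return (a+b)/2,np.linalg.norm(a-b)
def project(c,P):
    T=np.linalg.inv(np.array(c["T"]));K=np.array([[c["fx"],0,c["cx"]],[0,c["fy"],c["cy"]],[0,0,1]])
    return cv2.projectPoints(np.array(P,float).reshape(-1,1,3),cv2.Rodrigues(T[:3,:3])[0],T[:3,3],K,np.array(c["D"],float))[0].reshape(-1,2)
def green(img):
    h=cv2.cvtColor(img,cv2.COLOR_RGB2HSV);return cv2.inRange(h,(60,90,40),(90,255,255))
E
python3 - <<'E'
from h import *
import pickle
t=pickle.load(open("pics/top0.pkl","rb"));s=pickle.load(open("pics/side0.pkl","rb"))
m=green(t["img"]);n,l,st,ce=cv2.connectedComponentsWithStats(m)
i=1+np.argmax([st[k,4]*(200<ce[k][0]<450 and 120<ce[k][1]<260) for k in range(1,n)])
ys,xs=np.where(l==i);r=cv2.minAreaRect(np.c_[xs,ys].astype(np.float32));print(r)
P=plane(t,cv2.boxPoints(r),16);print(P.round(1),P.mean(0))
for k in range(4):print(np.linalg.norm(P[k]-P[k-1]))
print("box/laps",plane(t,[(180,214),(430,197),(467,238)],10).round())
a=cv2.resize(t["img"][165:255,240:370],None,fx=6,fy=6,interpolation=cv2.INTER_CUBIC)
b=cv2.resize(s["img"][165:255,280:380],None,fx=6,fy=6,interpolation=cv2.INTER_CUBIC)
cv2.imwrite("pics/crop_t.png",a[:,:,::-1]);cv2.imwrite("pics/crop_s.png",b[:,:,::-1])
E
```

```text
((315.70050048828125, 196.988037109375), (87.56997680664062, 40.36772537231445), 2.2906100749969482)
[[ 547.5  113.6   16. ]
 [ 661.4  110.4   16. ]
 [ 649.3 -133.4   16. ]
 [ 535.6 -125.9   16. ]] [598.43604089  -8.81364771  16.        ]
239.7467017002191
113.89933491327297
244.09486762793708
113.87960017037467
box/laps [[ 555.  366.   10.]
 [ 596. -328.   10.]
 [ 481. -424.   10.]]
```

View pics/crop_t.png

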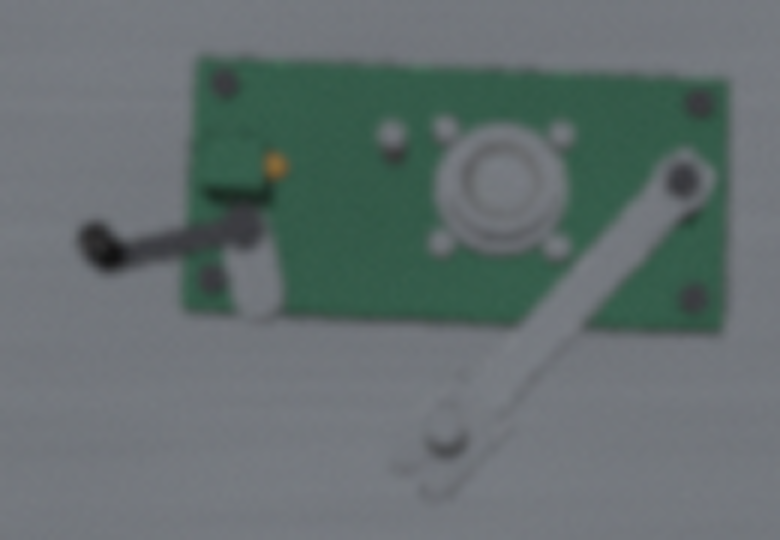

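View pics/crop_s.png

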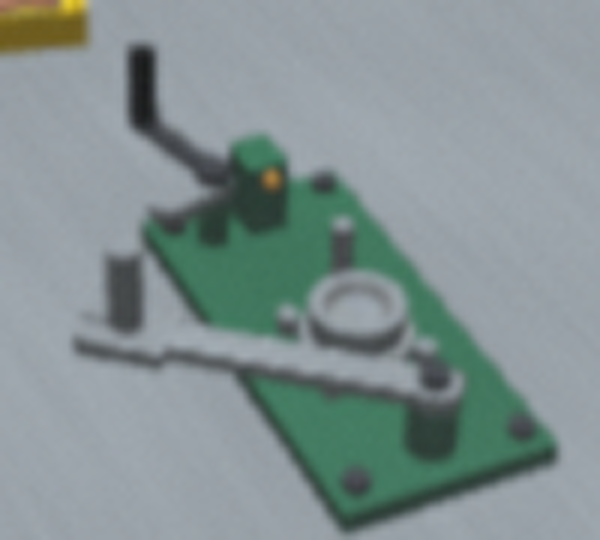

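Top crop: the plate corners are about (198,58), (730,78), (722,332) and (184,310). The knob top is at (447,418), the hinge cap at (683,180), the peg top at (95,237) and the cam axis cap at (245,228). Side crop: knob top (124,255), peg top (142,50), hinge cap (435,372). I'll triangulate these.

Run:
```python
from h import *
import pickle
t=pickle.load(open("pics/top0.pkl","rb"));s=pickle.load(open("pics/side0.pkl","rb"))
ct=lambda p:[[(p[0]+.5)/6-.5+240,(p[1]+.5)/6-.5+165]]
cs=lambda p:[[(p[0]+.5)/6-.5+280,(p[1]+.5)/6-.5+165]]
C=np.vstack([plane(t,ct(p),16) for p in [(198,58),(730,78),(722,332),(184,310)]])
print(C.round(1));o=C.mean(0);
print([round(float(np.linalg.norm(C[k]-C[k-1])),1) for k in range(4)])
y=(C[0]+C[3]-C[1]-C[2])[:2];yaw=np.arctan2(-y[0],y[1]);print("centre",o,"yaw",yaw)
R=np.array([[np.cos(yaw),-np.sin(yaw)],[np.sin(yaw),np.cos(yaw)]])
for n,a,b in[("knobtop",(447,416),(124,255)),("knobbase",(447,443),(124,328)),("pegtop",(95,237),(142,48)),("pegbase",(108,260),(143,122)),("hinge",(683,180),(435,371)),("brass",(275,165),(271,179))]:
    P,e=tri(t,ct(a),s,cs(b));print(n,P.round(1),"gap",e.round(1),"fix",(R.T@(P[:2]-o[:2])).round(1))
H=o[:2]+R@[0,-100];M=o[:2]+R@[-30,93];print("hinge",H,"cam",M)
k=plane(t,ct((447,416)),108)[0];d=R.T@(k[:2]-H);print("knob pl",k,np.hypot(*d),"q",np.arctan2(-d[0],d[1]))
k=plane(t,ct((95,237)),108)[0];d=R.T@(k[:2]-M);print("peg pl",k,np.hypot(*d),"q",np.arctan2(d[1],-d[0]))
print("hinge pl",plane(t,ct((683,180)),60))
```

```text
[[ 663.7  110.9   16. ]
 [ 652.1 -136.2   16. ]
 [ 532.8 -129.3   16. ]
 [ 545.2  116.    16. ]]
[118.6, 247.4, 119.5, 245.6]
centre [598.44303511  -9.64708871  16.        ] yaw -0.04874027064617546
knobtop [484.5  -3.9 101.1] gap 2.2 fix [-114.1    0.2]
knobbase [480.3  -4.3  56.3] gap 2.8 fix [-118.3   -0.4]
pegtop [562.6 142.8 109.5] gap 2.3 fix [-43.2 150.5]
pegbase [562.2 144.2  60. ] gap 3.2 fix [-43.7 151.9]
hinge [ 594.7 -109.4   64.1] gap 2.4 fix [  1.1 -99.8]
brass [604.5  71.6  54.7] gap 1.1 fix [ 2.1 81.5]
hinge [ 593.57093762 -109.52833153] cam [573.00971293  84.70409635]
knob pl [484.73162311  -4.33423941 108.        ] 151.36642097825714 q 0.8511678784998995
peg pl [561.81980331 143.38204719 108.        ] 59.73538308426317 q 1.3336181847747588
hinge pl [[ 594.42197492 -109.25765965   60.        ]]
```

```bash
cat > w.py <<'E'
from h import *
o=np.array([598.6,-9.5]);yaw=-0.049
R=np.array([[np.cos(yaw),-np.sin(yaw)],[np.sin(yaw),np.cos(yaw)]])
H=o+R@[0,-100];M=o+R@[-30,93]
def knob(q,lead=0):
    return H+R@(155*np.array([-np.sin(q),np.cos(q)])+lead*np.array([np.cos(q),np.sin(q)])),np.degrees(yaw+q)
def peg(q,lead=0):
    return M+R@(60*np.array([-np.cos(q),np.sin(q)])-lead*np.array([np.sin(q),np.cos(q)])),np.degrees(np.pi/2-q+yaw)
E
python3 - <<'E'
from w import *
import pickle
t=pickle.load(open("pics/top0.pkl","rb"));s=pickle.load(open("pics/side0.pkl","rb"))
ct=lambda p:[[(p[0]+.5)/6-.5+240,(p[1]+.5)/6-.5+165]]
cs=lambda p:[[(p[0]+.5)/6-.5+280,(p[1]+.5)/6-.5+165]]
for n,a,b in[("pin",(392,130),(343,222)),("block",(235,150),(262,150))]:
    P,e=tri(t,ct(a),s,cs(b));print(n,P.round(1),e,"fix",(R.T@(P[:2]-o)).round(1))
p0=np.array([242.1,576.2]);y0=np.degrees(1.173)
for q in(.855,.7,.55,.4,.25,.15,.1,.05,0):
    P,a=knob(q,9 if q<.8 else 0);print(q,P.round(1),"shift",(P-p0).round(1),"spin",round((a-y0)/5,2))
E
```

```text
pin [619.4  19.5  56.2] 0.6551405353720068 fix [19.4 30. ]
block [609.2  89.2  61.3] 0.5030115518500528 fix [ 5.8 99.1]
0.855 [481.9  -2.1] shift [ 239.8 -578.3] spin -4.21
0.7 [506.9  19.4] shift [ 264.8 -556.8] spin -5.98
0.55 [527.1  30.9] shift [ 285.  -545.3] spin -7.7
0.4 [548.9  39.3] shift [ 306.8 -536.9] spin -9.42
0.25 [571.6  44.3] shift [ 329.5 -531.9] spin -11.14
0.15 [587.   45.7] shift [ 344.9 -530.5] spin -12.28
0.1 [594.8  45.9] shift [ 352.7 -530.3] spin -12.86
0.05 [602.5  45.6] shift [ 360.4 -530.6] spin -13.43
0 [610.3  45. ] shift [ 368.2 -531.2] spin -14.0
```

```bash
python3 -m handwheel '[{"hand":0.036,"x":0.24,"y":-0.2,"z":0,"spin":-2},{"hand":0.036,"x":0.24,"y":-0.2,"z":0,"spin":-2},{"hand":0.036,"x":0.24,"y":-0.2,"z":0,"spin":-2},{"hand":0.036,"x":0.24,"y":-0.2,"z":0,"spin":-2},{"hand":0.036,"x":0.24,"y":-0.2,"z":0,"spin":-2},{"hand":0.036,"x":0.24,"y":-0.578,"z":0,"spin":-4.2},{"hand":0.036,"x":0.24,"y":-0.578,"z":0,"spin":-4.2},{"hand":0.036,"x":0.24,"y":-0.578,"z":0,"spin":-4.2},{"hand":0.036,"x":0.24,"y":-0.578,"z":0,"spin":-4.2},{"hand":0.036,"x":0.24,"y":-0.578,"z":0,"spin":-4.2},{"hand":0.036,"x":0.24,"y":-0.578,"z":0,"spin":-4.2},{"hand":0.036,"x":0.24,"y":-0.578,"z":0,"spin":-4.2},{"hand":0.036,"x":0.24,"y":-0.578,"z":0,"spin":-4.2},{"hand":0.036,"x":0.24,"y":-0.578,"z":0,"spin":-4.2},{"hand":0.036,"x":0.24,"y":-0.578,"z":0,"spin":-4.2},{"hand":0.036,"x":0.24,"y":-0.578,"z":0,"spin":-4.2},{"hand":0.036,"x":0.24,"y":-0.578,"z":0,"spin":-4.2},{"hand":0.036,"x":0.24,"y":-0.578,"z":0,"spin":-4.2},{"hand":0.036,"x":0.24,"y":-0.578,"z":0,"spin":-4.2},{"hand":0.036,"x":0.24,"y":-0.578,"z":0,"spin":-4.2}]'
python3 - <<'E'
from w import *
from cell import state,read_camera
import pickle
s=state();print(s["t"],s["eef_pos"],s["tcp_rot"],s["opening"])
c=read_camera("wrist");pickle.dump(c,open("pics/w1.pkl","wb"));cv2.imwrite("pics/w1.png",c["img"][:,:,::-1])
print(project(c,[[*knob(.855)[0],108],[*knob(.855)[0],58],[*H,60]]).round(1),np.array(c["T"])[:3,3])
E
```

```text
t: 1.77
eef_pos: [481.8, -0.8, 228.6]
tcp_rot: [-3.141, 0.0, 0.808]
ft_force: [0.6, 0.3, -0.3]
opening: 0.376
1.7667 [481.82465782  -0.76594226 228.60143655] [-3.14125971e+00  1.66244612e-05  8.07641672e-01] 0.3755740667820725
[[315.9 194.4]
 [315.9 182.1]
 [315.7 312.9]] [429.17780043  48.47743141 385.58086007]
```

View pics/w1.png

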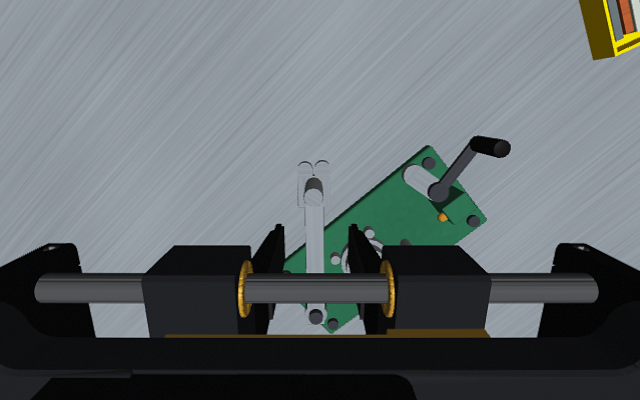

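The wrist view shows the knob top at (314,199), 2 px sideways from the prediction of 316. The hinge cap is at (315,316) and the peg top at (502,149). The knob is centred between the jaws, so I can lower and push.

```bash
python3 -m handwheel '[{"hand":0.036,"x":0,"y":-0.001,"z":-0.04,"spin":0},{"hand":0.036,"x":0,"y":-0.001,"z":-0.08,"spin":0},{"hand":0.036,"x":0,"y":-0.001,"z":-0.11,"spin":0},{"hand":0.036,"x":0,"y":-0.001,"z":-0.13,"spin":0},{"hand":0.036,"x":0,"y":-0.001,"z":-0.145,"spin":0},{"hand":0.036,"x":0,"y":-0.001,"z":-0.145,"spin":0},{"hand":0.036,"x":0,"y":-0.001,"z":-0.145,"spin":0}]'
```

```text
t: 2.4
eef_pos: [481.9, -1.9, 83.5]
tcp_rot: [-3.14, 0.001, 0.808]
ft_force: [0.6, -0.7, 0.1]
opening: 0.379
```

```bash
python3 -m handwheel '[{"hand":0.036,"x":0.012,"y":0.011,"z":0,"spin":-0.9},{"hand":0.036,"x":0.025,"y":0.021,"z":0,"spin":-1.8},{"hand":0.036,"x":0.035,"y":0.028,"z":0,"spin":-2.6},{"hand":0.036,"x":0.045,"y":0.033,"z":0,"spin":-3.5},{"hand":0.036,"x":0.056,"y":0.037,"z":0,"spin":-4.3},{"hand":0.036,"x":0.067,"y":0.041,"z":0,"spin":-5.2},{"hand":0.036,"x":0.078,"y":0.044,"z":0,"spin":-6},{"hand":0.036,"x":0.09,"y":0.046,"z":0,"spin":-6.9},{"hand":0.036,"x":0.098,"y":0.047,"z":0,"spin":-7.5},{"hand":0.036,"x":0.105,"y":0.048,"z":0,"spin":-8.1},{"hand":0.036,"x":0.105,"y":0.048,"z":0,"spin":-8.1},{"hand":0.036,"x":0.105,"y":0.048,"z":0,"spin":-8.1}]'
python3 - <<'E'
from w import *
from cell import read_camera
c=read_camera("wrist");cv2.imwrite("pics/w2.png",c["img"][:,:,::-1])
E
```

```text
t: 3.4
eef_pos: [587.3, 45.7, 84.9]
tcp_rot: [3.141, -0.002, 0.102]
ft_force: [0.3, 0.3, 0.2]
opening: 0.381
```

View pics/w2.png

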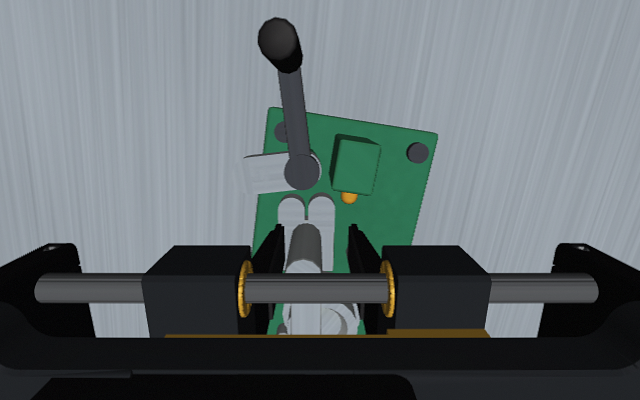

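The bar follows the push. Its forked tip (307,205) is just left of the brass plunger (349,197). I'll now go through the detent slowly.

```bash
python3 -m handwheel '[{"hand":0.036,"x":0.004,"y":0,"z":-0.001,"spin":-0.3},{"hand":0.036,"x":0.008,"y":0,"z":-0.001,"spin":-0.6},{"hand":0.036,"x":0.011,"y":0,"z":-0.001,"spin":-0.9},{"hand":0.036,"x":0.014,"y":0,"z":-0.001,"spin":-1.1},{"hand":0.036,"x":0.017,"y":0,"z":-0.001,"spin":-1.3},{"hand":0.036,"x":0.019,"y":-0.001,"z":-0.001,"spin":-1.5},{"hand":0.036,"x":0.021,"y":-0.001,"z":-0.001,"spin":-1.7},{"hand":0.036,"x":0.021,"y":-0.001,"z":-0.001,"spin":-1.7},{"hand":0.036,"x":0.021,"y":-0.001,"z":-0.001,"spin":-1.7}]'
python3 - <<'E'
from w import *
from cell import read_camera
c=read_camera("wrist");cv2.imwrite("pics/w3.png",c["img"][:,:,::-1])
E
```

```text
t: 4.2
eef_pos: [608.3, 44.2, 83.0]
tcp_rot: [3.142, -0.001, -0.048]
ft_force: [0.5, 0.3, -0.5]
opening: 0.379
```

View pics/w3.png

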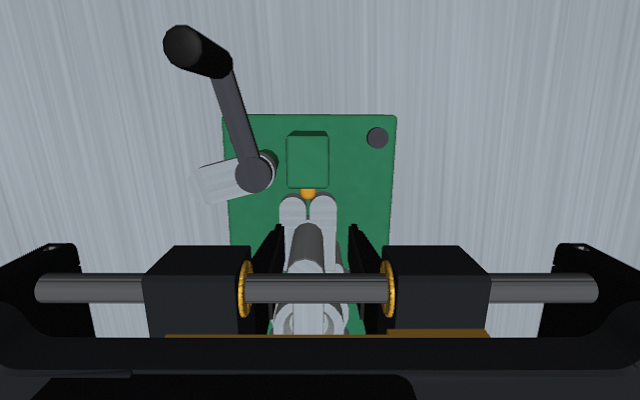

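The fork slot (308,207) now sits on the brass plunger (308,193), and the force is zero, so the bar looks home. To confirm it's on its stop, I'll press slightly further.

```bash
python3 -m handwheel '[{"hand":0.036,"x":0.001,"y":0,"z":0,"spin":0},{"hand":0.036,"x":0.002,"y":0,"z":0,"spin":0},{"hand":0.036,"x":0.003,"y":0,"z":0,"spin":0},{"hand":0.036,"x":0.003,"y":0,"z":0,"spin":0}]'
```

```text
t: 4.58
eef_pos: [611.3, 44.2, 82.7]
tcp_rot: [3.142, -0.0, -0.049]
ft_force: [-0.1, -0.5, -0.7]
opening: 0.381
```

```bash
python3 -m handwheel '[{"hand":0.036,"x":0.001,"y":0,"z":0,"spin":0},{"hand":0.036,"x":0.002,"y":0,"z":0,"spin":0},{"hand":0.036,"x":0.002,"y":0,"z":0,"spin":0}]'; python3 -m handwheel '[{"hand":0.036,"x":0.001,"y":0,"z":0,"spin":0},{"hand":0.036,"x":0.002,"y":0,"z":0,"spin":0},{"hand":0.036,"x":0.002,"y":0,"z":0,"spin":0}]'
```

```text
t: 4.83
eef_pos: [612.4, 44.2, 82.5]
tcp_rot: [3.141, 0.002, -0.049]
ft_force: [-5.5, 0.3, 2.0]
opening: 0.379
t: 5.08
eef_pos: [612.5, 44.3, 82.4]
tcp_rot: [3.141, 0.006, -0.048]
ft_force: [-13.5, -1.4, 7.2]
opening: 0.377
```

The stop is confirmed: the force rises to 13 N with no motion, at TCP x = 612.4. That puts the shut knob about 2 mm further in +x than I estimated. Now I'll release, lift and go over the peg.

```bash
python3 -m handwheel '[{"hand":0.036,"x":-0.006,"y":0,"z":0,"spin":0},{"hand":0.036,"x":-0.011,"y":0,"z":0,"spin":0},{"hand":0.036,"x":-0.011,"y":0,"z":0.03,"spin":0},{"hand":0.036,"x":-0.011,"y":0,"z":0.07,"spin":0},{"hand":0.036,"x":-0.011,"y":0,"z":0.1,"spin":0},{"hand":0.036,"x":-0.03,"y":0.03,"z":0.1,"spin":1},{"hand":0.036,"x":-0.052,"y":0.06,"z":0.1,"spin":2},{"hand":0.036,"x":-0.052,"y":0.099,"z":0.1,"spin":2.8},{"hand":0.036,"x":-0.052,"y":0.099,"z":0.1,"spin":2.8},{"hand":0.036,"x":-0.052,"y":0.099,"z":0.1,"spin":2.8},{"hand":0.036,"x":-0.052,"y":0.099,"z":0.1,"spin":2.8}]'
python3 - <<'E'
from w import *
from cell import read_camera
c=read_camera("wrist");cv2.imwrite("pics/w4.png",c["img"][:,:,::-1])
print(project(c,[[563,143,108],[563,143,64],[*M,64],[*knob(0)[0],108]]).round(1))
o2=o+[2,0]
m=cv2.inRange(c["img"],(0,0,0),(70,70,70));m[240:]=0
n,l,st,ce=cv2.connectedComponentsWithStats(m);print([(st[k].tolist(),ce[k].round()) for k in range(1,n) if st[k,4]>100])
E
```

```text
t: 6.0
eef_pos: [563.2, 143.2, 182.7]
tcp_rot: [3.141, -0.001, 0.196]
ft_force: [-0.3, -1.1, 0.2]
opening: 0.379
[[315.6 208.4]
 [315.6 193.6]
 [314.2 254.8]
 [337.8 326.1]]
[([297, 187, 106, 53, 1190], array([323., 214.])), ([265, 224, 19, 16, 199], array([276., 233.])), ([334, 224, 34, 16, 388], array([349., 233.]))]
```

View pics/w4.png

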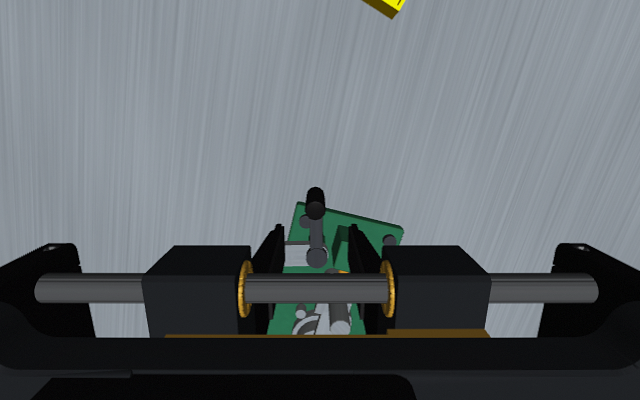

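The peg top is at (316,210), predicted (315.6,208), so it's centred between the jaws. The shut knob is at (340,322).

```bash
python3 -m handwheel '[{"hand":0.036,"x":0,"y":0,"z":-0.04,"spin":0},{"hand":0.036,"x":0,"y":0,"z":-0.07,"spin":0},{"hand":0.036,"x":0,"y":0,"z":-0.09,"spin":0},{"hand":0.036,"x":0,"y":0,"z":-0.098,"spin":0},{"hand":0.036,"x":0,"y":0,"z":-0.098,"spin":0},{"hand":0.036,"x":0,"y":0,"z":-0.098,"spin":0}]'
python3 - <<'E'
from w import *
from cell import state
p=state()["eef_pos"][:2];y0=np.degrees(.195)
for q in(1.334,1.2,1.05,.9,.75,.6,.45,.3,.2,.1,0):
    P,a=peg(q,10 if q<1.3 else 0);P=P+[1.5,0];print(q,P.round(1),(P-p).round(1),round((a-y0)/5,2))
E
```

```text
t: 6.55
eef_pos: [563.7, 142.6, 85.1]
tcp_rot: [3.142, -0.0, 0.194]
ft_force: [0.2, 0.4, 0.2]
opening: 0.379
1.334 [563.5 143.8] [-0.2  1.2] -0.08
1.2 [546.2 138.6] [-17.4  -3.9] 1.45
1.05 [538.5 133.8] [-25.1  -8.8] 3.17
0.9 [531.6 127.8] [-32.  -14.8] 4.89
0.75 [525.7 120.9] [-38.  -21.7] 6.61
0.6 [520.8 113.2] [-42.8 -29.4] 8.33
0.45 [517.2 104.8] [-46.4 -37.8] 10.05
0.3 [514.9  96. ] [-48.8 -46.6] 11.77
0.2 [514.1  90. ] [-49.6 -52.6] 12.91
0.1 [513.9  83.9] [-49.8 -58.7] 14.06
0 [514.3  77.8] [-49.4 -64.8] 15.2
```

```bash
python3 -m handwheel '[{"hand":0.036,"x":-0.009,"y":-0.002,"z":0,"spin":0.7},{"hand":0.036,"x":-0.017,"y":-0.004,"z":0,"spin":1.4},{"hand":0.036,"x":-0.021,"y":-0.006,"z":0,"spin":2.3},{"hand":0.036,"x":-0.025,"y":-0.009,"z":0,"spin":3.2},{"hand":0.036,"x":-0.029,"y":-0.012,"z":0,"spin":4},{"hand":0.036,"x":-0.032,"y":-0.015,"z":0,"spin":4.9},{"hand":0.036,"x":-0.035,"y":-0.018,"z":0,"spin":5.7},{"hand":0.036,"x":-0.038,"y":-0.022,"z":0,"spin":6.6},{"hand":0.036,"x":-0.041,"y":-0.025,"z":0,"spin":7.5},{"hand":0.036,"x":-0.043,"y":-0.029,"z":0,"spin":8.3},{"hand":0.036,"x":-0.045,"y":-0.033,"z":0,"spin":9.2},{"hand":0.036,"x":-0.046,"y":-0.038,"z":0,"spin":10},{"hand":0.036,"x":-0.046,"y":-0.038,"z":0,"spin":10}]'
```

```text
t: 7.63
eef_pos: [517.9, 104.7, 86.4]
tcp_rot: [3.139, -0.002, 1.071]
ft_force: [0.0, -0.6, 0.4]
opening: 0.378
```

```bash
python3 -m handwheel '[{"hand":0.036,"x":-0.001,"y":-0.004,"z":0,"spin":0.9},{"hand":0.036,"x":-0.002,"y":-0.008,"z":0,"spin":1.8},{"hand":0.036,"x":-0.003,"y":-0.011,"z":0,"spin":2.3},{"hand":0.036,"x":-0.003,"y":-0.014,"z":0,"spin":2.9},{"hand":0.036,"x":-0.003,"y":-0.017,"z":0,"spin":3.5},{"hand":0.036,"x":-0.003,"y":-0.02,"z":0,"spin":4},{"hand":0.036,"x":-0.003,"y":-0.022,"z":0,"spin":4.5},{"hand":0.036,"x":-0.003,"y":-0.024,"z":0,"spin":5},{"hand":0.036,"x":-0.003,"y":-0.024,"z":0,"spin":5.2}]'
```

```text
t: 8.38
eef_pos: [515.0, 81.1, 85.8]
tcp_rot: [3.139, -0.0, 1.521]
ft_force: [0.4, 0.3, -0.0]
opening: 0.379
```

```bash
python3 -m handwheel '[{"hand":0.036,"x":0,"y":-0.001,"z":0,"spin":0},{"hand":0.036,"x":0,"y":-0.002,"z":0,"spin":0},{"hand":0.036,"x":0,"y":-0.003,"z":0,"spin":0},{"hand":0.036,"x":0,"y":-0.003,"z":0,"spin":0}]';python3 -m handwheel '[{"hand":0.036,"x":0,"y":-0.001,"z":0,"spin":0},{"hand":0.036,"x":0,"y":-0.002,"z":0,"spin":0},{"hand":0.036,"x":0,"y":-0.002,"z":0,"spin":0}]'
python3 - <<'E'
from w import *
from cell import read_camera
c=read_camera("wrist");t=read_camera("top")
a=cv2.resize(t["img"][165:255,240:370],None,fx=4.92,fy=4.44,interpolation=cv2.INTER_CUBIC)[:200]
b=np.vstack([c["img"],np.zeros_like(c["img"][:200])]);b[400:,:a.shape[1]]=a[:, :640]
cv2.imwrite("pics/w5.png",b[:,:,::-1])
E
```

```text
t: 8.72
eef_pos: [514.2, 78.2, 84.9]
tcp_rot: [3.141, -0.0, 1.521]
ft_force: [0.1, 1.4, 0.7]
opening: 0.38
t: 8.97
eef_pos: [514.1, 77.1, 84.7]
tcp_rot: [3.142, -0.001, 1.521]
ft_force: [-1.3, 11.7, 2.2]
opening: 0.381
```

View pics/w5.png

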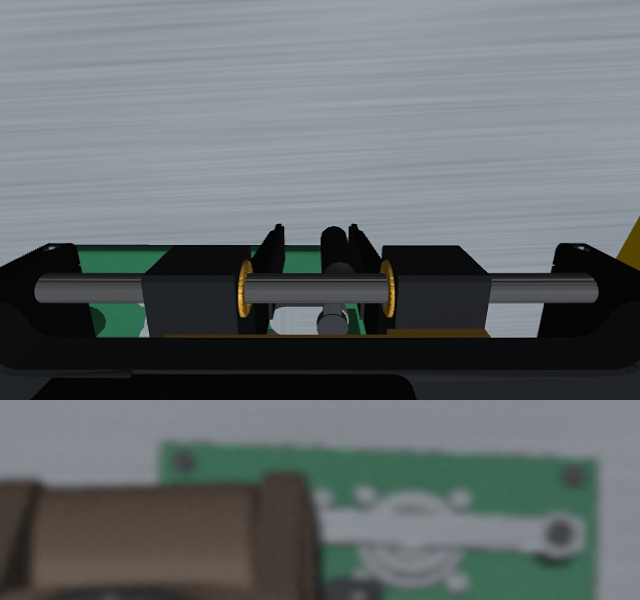

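A force of 11.7 N came up at y = 77.1, and the stop was predicted at 77.8. The peg (335,240) rests against the right finger, and the bar is straight. Now I'll centre the jaws, lift, and retreat for a final check.

```bash
python3 -m handwheel '[{"hand":0.036,"x":0,"y":0,"z":0,"spin":0},{"hand":0.036,"x":0,"y":0,"z":0,"spin":0},{"hand":0.036,"x":0,"y":0.006,"z":0,"spin":0},{"hand":0.036,"x":0,"y":0.01,"z":0,"spin":0},{"hand":0.036,"x":0,"y":0.01,"z":0.03,"spin":0},{"hand":0.036,"x":0,"y":0.01,"z":0.07,"spin":0},{"hand":0.036,"x":0,"y":0.01,"z":0.11,"spin":0},{"hand":0.036,"x":0,"y":0.01,"z":0.145,"spin":0},{"hand":0.036,"x":-0.03,"y":0.05,"z":0.145,"spin":0},{"hand":0.036,"x":-0.05,"y":0.09,"z":0.145,"spin":0},{"hand":0.036,"x":-0.07,"y":0.13,"z":0.145,"spin":0},{"hand":0.036,"x":-0.09,"y":0.17,"z":0.145,"spin":0},{"hand":0.036,"x":-0.11,"y":0.21,"z":0.145,"spin":0},{"hand":0.036,"x":-0.13,"y":0.25,"z":0.145,"spin":0},{"hand":0.036,"x":-0.15,"y":0.29,"z":0.145,"spin":0},{"hand":0.036,"x":-0.17,"y":0.33,"z":0.145,"spin":0},{"hand":0.036,"x":-0.17,"y":0.33,"z":0.145,"spin":0},{"hand":0.036,"x":-0.17,"y":0.33,"z":0.145,"spin":0}]'
python3 - <<'E'
from w import *
from cell import read_camera
t=read_camera("top");s=read_camera("side")
a=cv2.resize(t["img"][165:255,240:370],None,fx=6,fy=6,interpolation=cv2.INTER_CUBIC)
b=cv2.resize(s["img"][165:255,280:380],None,fx=6,fy=6,interpolation=cv2.INTER_CUBIC)
cv2.imwrite("pics/f_t.png",a[:,:,::-1]);cv2.imwrite("pics/f_s.png",b[:,:,::-1])
for n,P in(("knob0",[*(knob(0)[0]+[1.5,0]),108]),("peg0",[*(peg(0)[0]+[1.5,0]),108])):
    print(n,((project(t,[P])[0]-[240,165]+.5)*6).round(),((project(s,[P])[0]-[280,165]+.5)*6).round())
E
```

```text
t: 10.57
eef_pos: [341.7, 409.9, 229.4]
tcp_rot: [-3.141, -0.001, 1.526]
ft_force: [-0.2, -0.2, 0.9]
opening: 0.38
knob0 [328. 141.] [293. 125.]
peg0 [226. 347.] [103. 128.]
```

View pics/f_t.png

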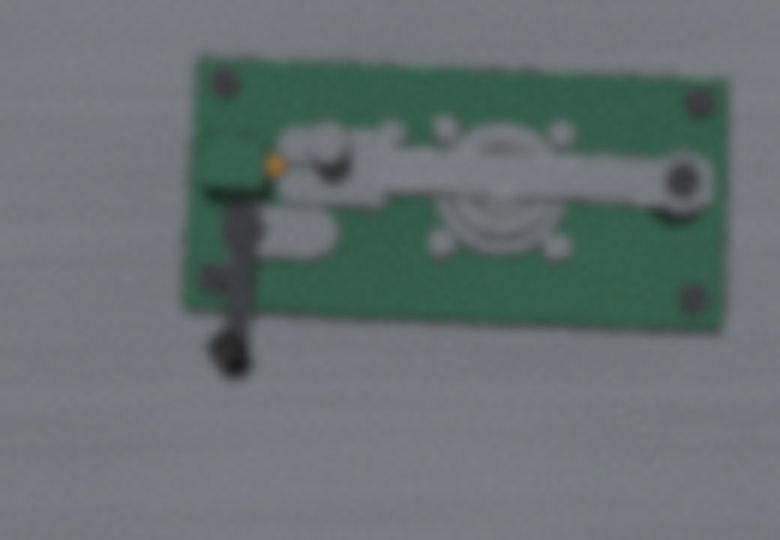

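The final top view shows the knob top at about (328,141) and the peg top at about (227,347), both where they're predicted for shut and locked. The lobe at (300,232) lies beside the bar tip, and nothing is in contact with the gripper.

```bash
python3 -c "
from cell import job_done;print(job_done())"
```

```text
the job is handed in; nothing more can be done
None
```

The keeper bar is shut in its detent and the cam lever is locked on its stop. I handed the job in at about 10.6 s of robot time, with the gripper clear of everything; no verdict was reported.

- **Bar:** I pushed its knob shut between partly open jaws. At the stop the force rose to 13.5 N with no further movement. The plunger sat in the fork slot in the wrist view.
- **Lever:** I swung its peg round the same way. It met its stop with 11.7 N, 0.7 mm from where I expected.
- **Final check:** after retreating, the top picture shows the knob and peg tops within about 1 px of their predicted shut and locked places. The lobe lies beside the bar tip, and the insert is in its nest.
- **Disagreement:** touching the bar's stop showed my first estimate of the shut knob was about 2 mm off in x, within the calibration error. I corrected for it.
- **Not checked:** I did not re-measure the stone box and laps at the end. The tool never came down near them. I saved the final side picture but did not view it.

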